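# Find the sealed cell case and line it up for dispatch

## Task

Two dark grey measuring-cell cases stand on end on the worktop, and one of them has a round metal inspection seal set in its base. With your fingertips, tip each case over backwards, away from you, so that it lies flat on its back with its base showing, and look for the seal. When both lie on their backs, push the sealed case forward along the worktop until its top end rests flat and square against the aluminium dispatch rail; leave the other case lying clear of the rail, lift or carry neither of them, and leave the jar, the tape roll and the pill tin where they are.

Things in the scene. Friction and masses are not known exactly. Their poses are not given: they have to be found in the camera images.
- sealed_case: dark grey hard case standing on end: 50 mm deep (x), 66 mm wide (y), 95 mm tall (z), 0.19 to 0.30 kg. Origin: centre of its base; x points away from the robot at yaw 0, z up. A round pale metal seal (37 mm, recessed) is in its base, hidden while it stands. Tilted beyond 28 degrees it falls on its back: then 50 mm high, z points away from the robot, x down, base toward the robot
- sealed_case_head (a point): centre of the top end of the sealed case (95 mm from its base along z), the face that must meet the rail; axes as the case's
- sealed_case_mid (a point): middle of the sealed case
- plain_case: the other case, the same in every way but with nothing in its base; origin and axes likewise
- plain_case_head (a point): centre of the top end of the plain case
- plain_case_mid (a point): middle of the plain case
- rail_face (a point): dispatch rail: fixed aluminium angle 470 mm long, 26 mm high, running left to right across the back of the worktop in front of the analyser. Point: on its front face (toward the robot), at table level, middle of its length; x points away from the robot, square to the face, y along the rail
- jar_c: white sample jar with a white ribbed cap, 40 mm across, 48 mm tall, standing by the middle of the rail; origin: centre of its underside
- tape_roll: roll of paper tape lying flat, 62 mm across, 19 mm high, between the cases near the front of the worktop; origin: centre of its underside
- pill_tin: small round tin, 48 mm across, 21 mm high, between the cases, in front of the jar; origin: centre of its underside

How it is judged:
By the outcome, as a careful person would: the job done as asked, in the order asked, and still so for the second after the job is handed in, with the robot touching nothing.
It also fails if it takes over 54 s, if anything falls off the work surface, if the arm or the gripper's body presses on something with over 40 N, if the wrist force passes 120 N, or if a joint passes its speed limit or range.

## Robot

A 6-joint arm with a two-finger parallel gripper is mounted at the origin on a cart in front of the work surface, level with it; the furniture and walls round the work are solid. World frame = base frame: x ahead of the robot, y to its left, z up, the work surface at z = 0. Lengths are in m, angles in rad, forces in N, time in s.
With the tool pointing down it reaches from about 0.35 to 1 m from the base axis. Payload 7.1 kg.
Tool frame: the origin (TCP) lies between the finger pads; the fingertips stand 22 mm ahead of it and the grasp point (between the pads) lies 3 mm ahead of it; x points along the fingers, y is the direction in which the jaws open and shut, and the axes are right-handed (so a half turn about x gives the same grasp; the last joint's range is limited). The gripper opens to 85 mm and grips with 20 to 120 N. Pads are 22 mm wide; open, the fingers measure 114 mm over their backs; the gripper's body (76 mm by 85 mm) begins 54 mm behind the grasp point. The pads swing forward as they close: fully open they stand 13 mm farther back than shut.
Start: joints at [1.26, 0.423, 1.63, -0, 1.089, -0.019], TCP at [0.18, 0.599, 0.253] pointing down, gripper open.
Joint ranges: [-3, 3], [-0.9, 2.11], [0.09, 2.58], [-1.31, 4.45], [0.11, 2.69], [-2.54, 2.54]. Speed limits (rad/s): [2.39, 2.39, 3.01, 3.14, 3.14, 3.14].

## Interface

Orientations are given as a rotation vector (axis times angle).
In Python, from rig import manip gives the robot as it stands. The module is installed in compiled form; this text tells all that it offers. Calls block until the motion is done:
- manip.move_to(position, orientation): joint-space move of the TCP to a pose.
- manip.servo_line(position, orientation=None, rate=0.15): straight line of the TCP; orientation=None keeps the orientation; rate is the mean speed in m/s.
- manip.set_joints(angles): joint-space move.
- manip.command_gripper(opening, f_grip=None): finger opening in m; f_grip is the grip in N (None keeps the last); returns when the fingers have stopped.
- manip.hold(seconds).
- manip.solve_ik(position, orientation): joint angles nearest the present ones, or None.
- manip.camera(name): name is "scene" or "side" or "wrist"; returns a dict with "image" (480x640x3 uint8, red, green, blue), "fx", "fy", "cx", "cy" (pixels), "cam_to_world" (4x4, takes a point from camera to world coordinates); the wrist camera has in their place "mount" (4x4, takes a point from camera to tool coordinates, whose origin is the TCP and whose axes are the tool frame's). Camera axes: x right, y down, z forward; pixel columns grow to the right and rows downward; lengths in m; the calibration is good to about 2 mm. A picture is of the moment at which its call begins: read the wrist's pose just before it. There is no depth.
A pose or a line that the arm cannot do raises manip.IKError and nothing moves.
- manip.sign_off(): hands the job in, once; it reports no verdict.
Readings, each from a call of its own:
- manip.get_time(): time.
- manip.get_joint_positions(): joint angles.
- manip.get_joint_vel(): joint speeds.
- manip.get_tau(): joint torques, N m.
- manip.get_position(): TCP position.
- manip.get_ee_rot(): TCP orientation.
- manip.get_contact_force(): force on the tool from outside, world axes, zero at the start.
- manip.get_torque(): the same for the moment, N m.
- manip.get_width(): finger opening in m.
Only numpy, scipy, OpenCV 4.12 (cv2) and the standard library are available. Lean on these libraries where they do the work, as an engineer would, in place of code of your own. Each camera call takes 0.05 s, during which the arm holds its last target. There are 200 camera calls.

## Working session

There is one attempt and no reset: what is moved stays moved. The work goes in short steps, each a Python script; the robot and the scene stay as the last script left them, time stands still between calls to the robot, and variables do not carry over. Pictures are saved under pics/ and viewed, about 8 in all and at most 12, crops included, and the job is handed in when it is done.

```bash
mkdir -p pics; cat > h.py <<'E'
import numpy as np, cv2
from rig import manip as m
from scipy.spatial.transform import Rotation as R
def snap(n,f=None):
    if n=="wrist":
        p=np.array(m.get_position()); r=R.from_rotvec(m.get_ee_rot()).as_matrix()
    c=m.camera(n)
    if n=="wrist":
        T=np.eye(4);T[:3,:3]=r;T[:3,3]=p;c["cam_to_world"]=T@np.array(c["mount"])
    if f: cv2.imwrite(f"pics/{f}.png",c["image"][:,:,::-1]); np.savez(f"pics/{f}.npz",fx=c["fx"],fy=c["fy"],cx=c["cx"],cy=c["cy"],cam_to_world=c["cam_to_world"])
    return c
def ray(c,u,v):
    T=np.array(c["cam_to_world"]); d=np.array([(u-c["cx"])/c["fx"],(v-c["cy"])/c["fy"],1.]); return T[:3,3],T[:3,:3]@d
def onz(c,u,v,z=0.):
    o,d=ray(c,u,v); return o+d*(z-o[2])/d[2]
def tri(c1,p1,c2,p2):
    A=[];b=[]
    for c,p in((c1,p1),(c2,p2)):
        o,d=ray(c,*p);d=d/np.linalg.norm(d);P=np.eye(3)-np.outer(d,d);A.append(P);b.append(P@o)
    return np.linalg.lstsq(np.vstack(A),np.hstack(b),rcond=None)[0]
def load(f): return dict(np.load(f"pics/{f}.npz"))
E
python3 - <<'E'
from h import *
for n in("scene","side"):
    c=snap(n,n+"0"); print(n,np.round(c["cam_to_world"],3).tolist(),c["fx"])
print(m.get_ee_rot(),m.get_time())
E
```

```text
scene [[0.648, -0.576, 0.499, 0.071], [-0.762, -0.486, 0.429, -0.553], [-0.005, -0.658, -0.753, 0.787], [0.0, 0.0, 0.0, 1.0]] 596.4397944927475
side [[-0.996, -0.068, 0.054, 0.487], [-0.084, 0.625, -0.776, 0.538], [0.019, -0.777, -0.629, 0.611], [0.0, 0.0, 0.0, 1.0]] 442.81372593442984
[ 0.22798942  1.55884406 -0.23005732] 0.1
```

View pics/scene0.png

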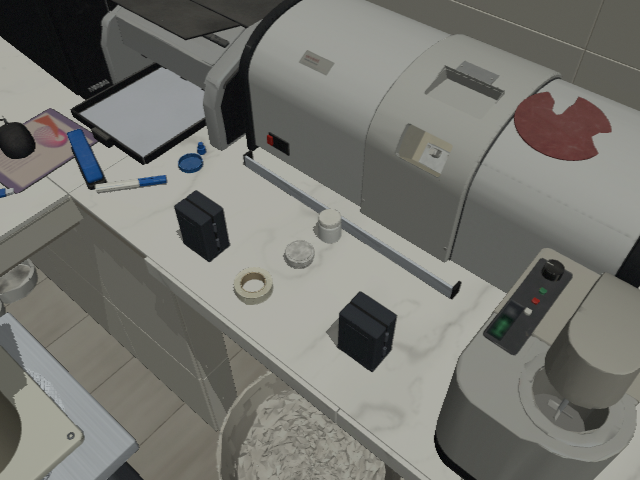

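View pics/side0.png

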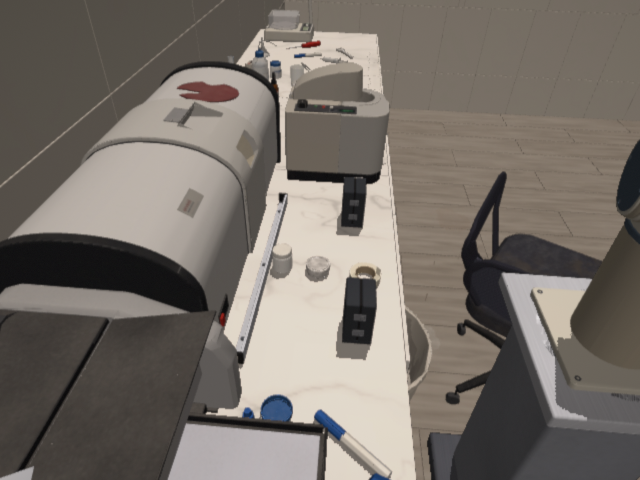

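The scene view shows the left case at about (203,225), the right case at (367,330), and the rail from (245,158) to (458,290). In the side view the left case is at (360,310), the right case at (354,202), and the rail runs from (285,197) to (240,352).

```bash
python3 - <<'E'
from h import *
tiles=[]
for f,bs in(("scene0",[(160,180,80,90),(325,282,80,90)]),("side0",[(325,265,80,90),(320,165,80,90)])):
    im=cv2.imread(f"pics/{f}.png"); c=load(f)
    for x,y,w,h in bs:
        cr=im[y:y+h,x:x+w]; g=(cr.max(2)<75).astype(np.uint8)
        n,l,s,_=cv2.connectedComponentsWithStats(g); k=1+np.argmax(s[1:,4]); cnt=cv2.findContours((l==k).astype(np.uint8),0,2)[0][0]
        hull=cv2.convexHull(cnt); ap=cv2.approxPolyDP(hull,2.5,True)[:,0]+[x,y]
        print(f,x,y)
        for p in ap: print("  ",p,"z0",np.round(onz(c,*p,0)[:2],3),"z95",np.round(onz(c,*p,.095)[:2],3))
        t=cv2.resize(cr,None,fx=4.0,fy=3.3,interpolation=cv2.INTER_CUBIC)
        tiles.append(t)
cv2.imwrite("pics/z1.png",np.vstack([np.hstack(tiles[:2]),np.hstack(tiles[2:])]))
a,b=load("scene0"),load("side0")
print("rail far/left z26",onz(a,245,158,.026),onz(b,240,352,.026)); print("right",onz(a,458,290,.026),onz(b,285,197,.026))
for n,p,q,z in(("jar",(329,217),(283,250),.048),("tin",(299,250),(318,263),.021),("tape",(253,283),(366,272),.019)): print(n,onz(a,*p,z),onz(b,*q,z))
E
```

```text
scene0 160 180
   [194 191] z0 [0.517 0.135] z95 [0.463 0.052]
   [220 206] z0 [0.522 0.07 ] z95 [ 0.468 -0.006]
   [229 245] z0 [ 0.468 -0.009] z95 [ 0.42  -0.075]
   [210 261] z0 [ 0.423 -0.01 ] z95 [ 0.381 -0.076]
   [183 242] z0 [0.422 0.056] z95 [ 0.379 -0.018]
   [174 206] z0 [0.468 0.134] z95 [0.42  0.051]
scene0 325 282
   [359 292] z0 [ 0.534 -0.24 ] z95 [ 0.478 -0.278]
   [396 315] z0 [ 0.537 -0.311] z95 [ 0.481 -0.34 ]
   [390 350] z0 [ 0.481 -0.34 ] z95 [ 0.432 -0.366]
   [372 371] z0 [ 0.436 -0.34 ] z95 [ 0.392 -0.366]
   [337 347] z0 [ 0.434 -0.277] z95 [ 0.39 -0.31]
   [339 313] z0 [ 0.483 -0.241] z95 [ 0.433 -0.279]
side0 325 265
   [372 279] z0 [ 0.413 -0.108] z95 [ 0.425 -0.008]
   [375 282] z0 [ 0.407 -0.101] z95 [ 0.42  -0.001]
   [375 310] z0 [ 0.409 -0.026] z95 [0.421 0.061]
   [370 342] z0 [0.42  0.048] z95 [0.43  0.124]
   [344 342] z0 [0.464 0.053] z95 [0.468 0.128]
   [342 328] z0 [0.468 0.022] z95 [0.471 0.102]
   [347 279] z0 [ 0.463 -0.103] z95 [ 0.467 -0.004]
side0 320 165
   [379 171] z0 [ 0.386 -0.539] z95 [ 0.402 -0.372]
   [361 227] z0 [ 0.435 -0.278] z95 [ 0.443 -0.151]
   [342 226] z0 [ 0.479 -0.277] z95 [ 0.48  -0.151]
   [320 181] z0 [ 0.543 -0.468] z95 [ 0.535 -0.312]
   [320 172] z0 [ 0.547 -0.515] z95 [ 0.537 -0.351]
rail far/left z26 [0.62435938 0.10452522 0.026     ] [0.6299899  0.10972494 0.026     ]
right [ 0.62142849 -0.36573014  0.026     ] [ 0.61872832 -0.34290873  0.026     ]
jar [ 0.59483978 -0.12678929  0.048     ] [ 0.59238568 -0.12210436  0.048     ]
tin [ 0.52494174 -0.12052318  0.021     ] [ 0.5225501  -0.12129489  0.021     ]
tape [ 0.42841711 -0.10849585  0.019     ] [ 0.42691168 -0.10705835  0.019     ]
```

View pics/z1.png

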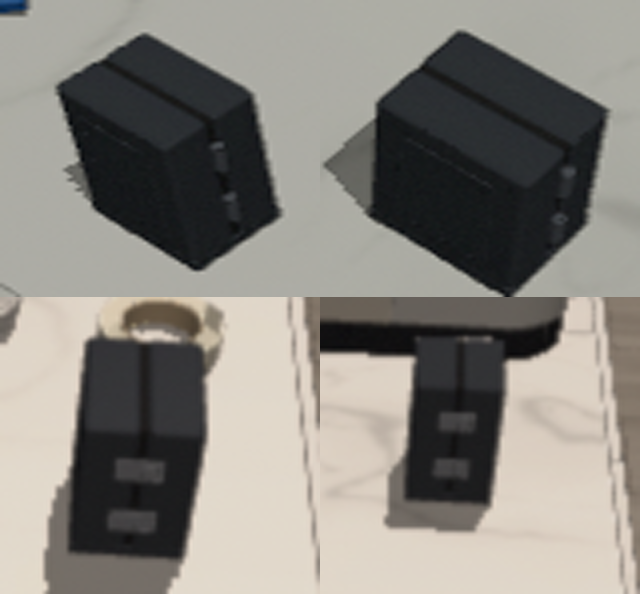

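The crops show both cases upright. Base corners agree between the views, and the ray-cast height of 95 mm is consistent with them. The left case is at about (0.445, 0.023) and the right one at (0.458, -0.309), both at a yaw of a few degrees. I'll start tipping the left case and check partway.

```bash
cat >> h.py <<'E'
def rot(yaw=0,s=1):
    x=np.array([0,0,-1.]);y=s*np.array([-np.sin(yaw),np.cos(yaw),0]);return R.from_matrix(np.c_[x,y,np.cross(x,y)]).as_rotvec()
def push(x0,x1,y,z,o,dy=0.,step=.005,fmax=25,rate=.05):
    log=[]
    n=int(np.ceil((x1-x0)/step))
    for i in range(1,n+1):
        t=i/n; m.servo_line([x0+t*(x1-x0),y+t*dy,z],o,rate=rate); f=np.array(m.get_contact_force()); log.append((round(m.get_position()[0],4),round(f[0],1)))
        if abs(f[0])>fmax: break
    return log
E
python3 - <<'E'
from h import *
print(np.round(R.from_rotvec(m.get_ee_rot()).as_matrix(),2).tolist())
for s in(1,-1):
    q=m.solve_ik([.385,.023,.108],rot(0.04,s)); print(s,None if q is None else np.round(q,2))
s=min((1,-1),key=lambda s:9 if (q:=m.solve_ik([.385,.023,.108],rot(.04,s))) is None else abs(q[5])); print("s",s)
o=rot(.04,s)
m.command_gripper(0.)
m.move_to([.38,.023,.2],o); m.servo_line([.38,.023,.108],o,rate=.2)
print(m.get_contact_force(),m.get_time())
print(push(.38,.43,.023,.108,o))
c=snap("scene","scene1");d=snap("side","side1");print(m.get_time())
a=c["image"][140:300,120:300,::-1];b=d["image"][230:390,270:450,::-1]
cv2.imwrite("pics/z2.png",np.hstack([cv2.resize(k,None,fx=2.2,fy=2.2) for k in(a,b)]))
E
```

```text
[[-0.0, 0.29, 0.96], [-0.0, 0.96, -0.29], [-1.0, -0.0, -0.0]]
1 [ 0.03  0.36  2.23 -0.    0.55 -1.58]
-1 [ 0.03  0.36  2.23 -0.    0.55  1.56]
s -1
[0.26312652 0.28533533 0.83929734] 3.6667
[(np.float64(0.3864), np.float64(0.6)), (np.float64(0.3907), np.float64(0.7)), (np.float64(0.3954), np.float64(0.1)), (np.float64(0.4004), np.float64(-0.0)), (np.float64(0.4054), np.float64(-0.0)), (np.float64(0.4102), np.float64(-1.0)), (np.float64(0.4154), np.float64(-1.2)), (np.float64(0.4205), np.float64(-1.6)), (np.float64(0.4255), np.float64(0.2)), (np.float64(0.4305), np.float64(0.2))]
6.2667
```

View pics/z2.png

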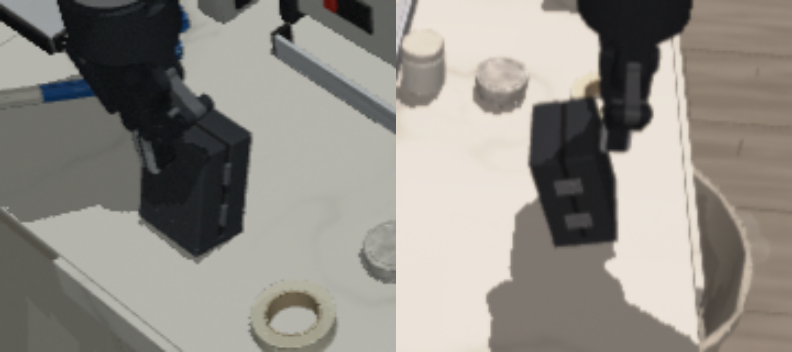

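The picture shows the left case tipping about its far edge by roughly 8–10°, without sliding. I'll carry on and do the right case the same way.

```bash
python3 - <<'E'
from h import *
o=rot(.04,-1)
print(push(.43,.472,.023,.108,o,rate=.05)[-4:]); m.hold(.4)
m.servo_line([.40,.023,.2],o,rate=.25)
o=rot(.03,-1)
m.move_to([.39,-.309,.2],o); m.servo_line([.39,-.309,.108],o,rate=.2)
print(push(.39,.485,-.309,.108,o,rate=.05)); m.hold(.4)
m.servo_line([.40,-.309,.2],o,rate=.25)
m.move_to([.36,-.12,.30],rot(0,-1))
snap("scene","scene2");snap("side","side2");snap("wrist","wrist2");print(m.get_time())
E
```

```text
[(np.float64(0.4584), np.float64(0.8)), (np.float64(0.4631), np.float64(-0.3)), (np.float64(0.4677), np.float64(-0.6)), (np.float64(0.4724), np.float64(-0.9))]
[(np.float64(0.3961), np.float64(0.5)), (np.float64(0.4005), np.float64(-1.2)), (np.float64(0.4054), np.float64(-0.1)), (np.float64(0.4103), np.float64(-0.4)), (np.float64(0.4153), np.float64(-0.1)), (np.float64(0.4203), np.float64(-0.1)), (np.float64(0.4252), np.float64(-0.8)), (np.float64(0.4303), np.float64(-0.3)), (np.float64(0.4354), np.float64(-0.4)), (np.float64(0.4404), np.float64(-0.6)), (np.float64(0.4454), np.float64(-0.1)), (np.float64(0.4504), np.float64(-0.6)), (np.float64(0.4554), np.float64(-0.1)), (np.float64(0.4604), np.float64(-0.1)), (np.float64(0.4654), np.float64(0.1)), (np.float64(0.4703), np.float64(0.2)), (np.float64(0.4754), np.float64(-0.4)), (np.float64(0.4804), np.float64(-0.8)), (np.float64(0.4854), np.float64(0.2))]
18.225
```

View pics/scene2.png

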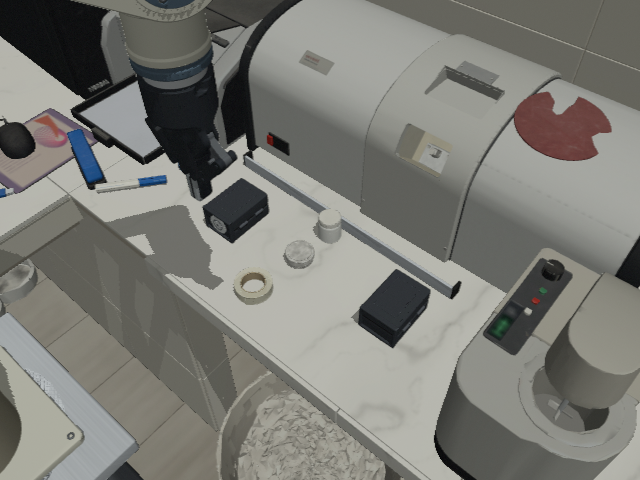

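View pics/wrist2.png

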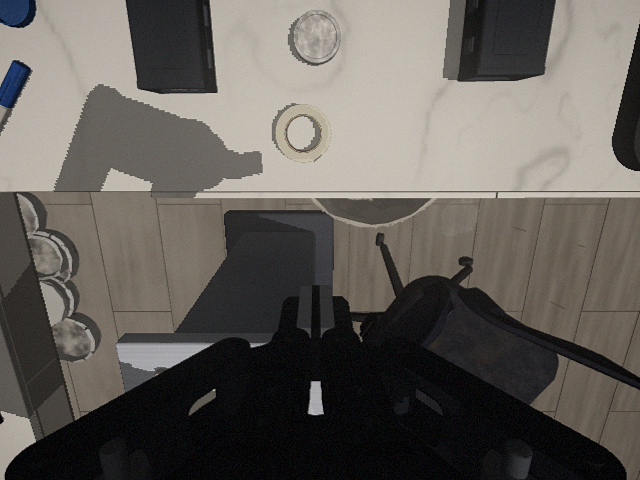

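The scene view shows both cases on their backs. The pale round seal is in the base of the left case, at about (217,225), and the right case's base is plain at (375,325). The wrist view shows the base edges only, so I'll take a closer wrist look at the sealed case and the rail.

```bash
python3 - <<'E'
from h import *
o=rot(0,-1)
m.move_to([.47,.02,.30],o); c=snap("wrist","wrist3"); print(m.get_time(),np.round(c["cam_to_world"],3).tolist())
E
```

```text
19.0167 [[0.0, -0.953, -0.302, 0.547], [-1.0, -0.0, -0.0, 0.019], [0.0, 0.302, -0.953, 0.42], [0.0, 0.0, 0.0, 1.0]]
```

View pics/wrist3.png

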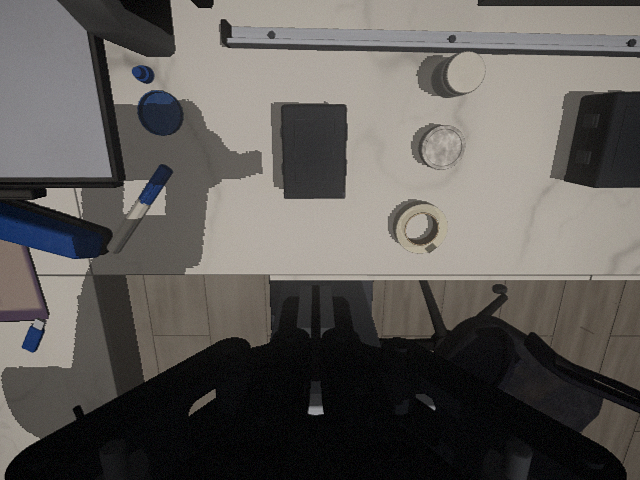

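The wrist view shows the sealed case with corners near (282,104), (346,104), (346,198) and (284,199). The rail's front edge runs from about (230,46) to (640,56), slightly rotated. I'll fit both.

```bash
python3 - <<'E'
from h import *
im=cv2.imread("pics/wrist3.png");c=load("wrist3"); g=cv2.GaussianBlur(cv2.cvtColor(im,6),(3,3),0).astype(float)
gy=np.diff(g,axis=0)
us=[];vs=[]
for u in list(range(245,405))+list(range(500,560)):
    seg=gy[36:66,u]; i=np.argmax(seg)  # dark->light going down: face foot on table
    us.append(u);vs.append(36+i+.5)
us,vs=np.array(us),np.array(vs)
for _ in range(4):
    p=np.polyfit(us,vs,1); r=abs(vs-np.polyval(p,us)); k=r<max(1.,2*np.median(r)); us,vs=us[k],vs[k]
print("n",len(us),p,g[36:62,300].astype(int).tolist())
for z in(0,.026):
    P=[onz(c,u,np.polyval(p,u),z) for u in(245,400,560)]; P=np.array(P); d=P[0]-P[-1]; print(z,np.round(P,4).tolist(),"yaw deg",np.degrees(np.arctan2(-d[0],d[1])))
k=(im.max(2)<62).astype(np.uint8)[90:210,270:360]
k=cv2.morphologyEx(k,cv2.MORPH_OPEN,np.ones((5,5)))
n,l,s,_=cv2.connectedComponentsWithStats(k); j=1+np.argmax(s[1:,4]); print(s[j])
cnt=cv2.findContours((l==j).astype(np.uint8),0,2)[0][0]; b=cv2.boxPoints(cv2.minAreaRect(cnt))+[270,90]
for q in b: print(q,np.round(onz(c,*q,.05),4))
E
```

```text
n 220 [2.15106325e-02 4.29762508e+01] [147, 148, 148, 146, 149, 153, 153, 135, 95, 65, 59, 59, 57, 82, 138, 167, 168, 168, 168, 168, 168, 168, 168, 166, 166, 167]
0 [[0.6262, 0.0947, 0.0], [0.6231, -0.0721, 0.0], [0.6198, -0.2451, 0.0]] yaw deg -1.078196594779164
0.026 [[0.6213, 0.09, 0.026], [0.6184, -0.0664, 0.026], [0.6153, -0.2288, 0.026]] yaw deg -1.0781965947791614
[  11   14   66   94 5560]
[281. 104.] [0.5674 0.0531 0.05  ]
[346. 104.] [ 0.5674 -0.0112  0.05  ]
[346. 197.] [ 0.4743 -0.0137  0.05  ]
[281. 197.] [0.4742 0.0558 0.05  ]
```

```bash
python3 - <<'E'
from h import *
o=rot(np.radians(-1.08),-1)
m.move_to([.425,.022,.2],o); m.command_gripper(.034); m.servo_line([.425,.022,.036],o,rate=.2)
print(m.get_width(),m.get_contact_force())
print(push(.425,.500,.022,.036,o,dy=-.0014,step=.005,fmax=12,rate=.06)[-8:])
print(push(.500,.535,.0206,.036,o,dy=-.0006,step=.002,fmax=10,rate=.03))
print(m.get_position(),m.get_time())
E
```

```text
0.03440557927685426 [ 0.76996616 -0.26160301 -0.28214748]
[(np.float64(0.4677), np.float64(-0.2)), (np.float64(0.4725), np.float64(1.0)), (np.float64(0.4772), np.float64(0.2)), (np.float64(0.4819), np.float64(-0.5)), (np.float64(0.4866), np.float64(0.2)), (np.float64(0.4913), np.float64(0.2)), (np.float64(0.4959), np.float64(-0.5)), (np.float64(0.5006), np.float64(0.2))]
[(np.float64(0.5021), np.float64(0.3)), (np.float64(0.504), np.float64(-0.8)), (np.float64(0.5062), np.float64(-1.0)), (np.float64(0.5081), np.float64(0.2)), (np.float64(0.5101), np.float64(-1.1)), (np.float64(0.512), np.float64(-0.1)), (np.float64(0.5139), np.float64(0.3)), (np.float64(0.5159), np.float64(-1.4)), (np.float64(0.5178), np.float64(-0.6)), (np.float64(0.5185), np.float64(-5.3)), (np.float64(0.5185), np.float64(-10.2))]
[0.51851827 0.02025188 0.03565745] 27.675
```

The rail contact came at TCP x ≈ 0.518, close to the predicted 0.517. I'll back off and check.

```bash
python3 - <<'E'
from h import *
o=rot(np.radians(-1.08),-1)
m.servo_line([.43,.022,.036],o,rate=.15); m.servo_line([.43,.022,.2],o,rate=.25)
o=rot(0,-1); m.move_to([.47,-.06,.30],o); snap("wrist","wrist4"); c=load("wrist4")
im=cv2.imread("pics/wrist4.png")
m.move_to([.36,-.12,.35],o); snap("scene","scene4"); print(m.get_time())
a=im[0:200,130:420]; s=cv2.imread("pics/scene4.png")[130:360,170:470]
cv2.imwrite("pics/z4.png",np.vstack([cv2.resize(a,(580,400-110)),cv2.resize(s,(580,290))]))
cv2.imwrite("pics/z4.png",np.hstack([cv2.resize(im[0:160,180:360],(450,400)),cv2.resize(s[:, :200],(348,400))]))
k=(im.max(2)<62).astype(np.uint8)
k=cv2.morphologyEx(k[:200],cv2.MORPH_OPEN,np.ones((5,5)))
n,l,st,_=cv2.connectedComponentsWithStats(k)
for j in range(1,n):
    if st[j,4]>3000:
        cnt=cv2.findContours((l==j).astype(np.uint8),0,2)[0][0]; b=cv2.boxPoints(cv2.minAreaRect(cnt)); print(st[j]); print([(q.round(1).tolist(),np.round(onz(c,*q,.05),4)[:2].tolist()) for q in b])
E
```

```text
30.5417
[   0    0   98  188 7339]
[([-0.0, 0.0], [0.6555, 0.2265]), ([97.0, 0.0], [0.6554, 0.1382]), ([97.0, 187.0], [0.4846, 0.1706]), ([0.0, 187.0], [0.4847, 0.2733])]
[ 184   39   90  104 7383]
[([184.0, 39.0], [0.6237, 0.0627]), ([273.0, 39.0], [0.6236, -0.0207]), ([273.0, 142.0], [0.5304, -0.0172]), ([184.0, 142.0], [0.5305, 0.0734])]
[ 499   90  102   97 8232]
[([497.79998779296875, 182.1999969482422], [0.4893, -0.2521]), ([513.2000122070312, 77.4000015258789], [0.5903, -0.2511]), ([600.7999877929688, 90.30000305175781], [0.5787, -0.3384]), ([585.5, 195.0], [0.4755, -0.3474])]
```

View pics/z4.png

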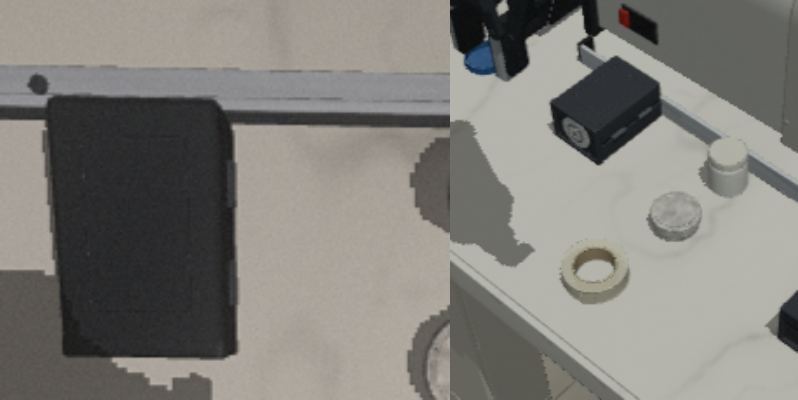

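The picture shows the case against the rail, with jar, tin and tape undisturbed. I'll check the case's yaw against the rail with edge fits on this same image.

```bash
python3 - <<'E'
from h import *
def sub(f,us,v0,v1,sg,z):
    im=cv2.imread(f"pics/{f}.png");c=load(f); g=cv2.GaussianBlur(cv2.cvtColor(im,6),(3,3),0).astype(float)
    P=[]
    for u in us:
        d=np.clip(sg*np.diff(g[v0:v1,u]),0,None); i=np.argmax(d); w=np.arange(max(0,i-2),min(len(d),i+3)); P.append(onz(c,u,v0+.5+(w*d[w]).sum()/d[w].sum(),z))
    P=np.array(P); k=np.ones(len(P),bool)
    for _ in range(5):
        p=np.polyfit(P[k,1],P[k,0],1); r=abs(P[:,0]-np.polyval(p,P[:,1])); k=r<max(.0006,2*np.median(r))
    print(f,"yaw deg",round(-np.degrees(np.arctan(p[0])),2),"x@.022",round(np.polyval(p,.022),4),k.sum(),round(1e3*r[k].std(),2))
sub("wrist4",range(290,420),30,70,1,0)
sub("wrist4",range(206,266),30,50,-1,.05)
sub("wrist4",range(210,266),130,150,1,.05)
sub("wrist3",range(290,340),190,206,1,.05)
for a,b in(("scene0","scene4"),):
    A,B=[cv2.imread(f"pics/{f}.png") for f in(a,b)]
    for n,(x,y,w,h) in dict(jar=(315,205,30,38),tin=(282,238,35,32),tape=(230,262,46,44)).items(): print(n,cv2.absdiff(A[y:y+h,x:x+w],B[y:y+h,x:x+w]).mean().round(2))
E
```

```text
wrist4 yaw deg -1.27 x@.022 0.6253 113 0.12
wrist4 yaw deg -1.11 x@.022 0.6244 60 0.08
wrist4 yaw deg -1.07 x@.022 0.5298 56 0.06
wrist3 yaw deg 0.42 x@.022 0.4728 50 0.04
jar 7.21
tin 7.46
tape 7.44
```

```bash
python3 -c "
from h import *
m.sign_off(); print(m.get_time())"
```

```text
the job is handed in; nothing more can be done
the job is handed in; nothing more can be done
```

I tipped both cases onto their backs with the closed fingertips. The seal was in the left case, so I pushed that one straight forward until it met the rail and backed the arm off. I handed the job in at about 30.5 s.

- **Sealed case against the rail:** its top end sits at x ≈ 0.624 and the rail face at x ≈ 0.625, so they agree within the measuring error. Its yaw is −1.1° and the rail's is between −1.1° and −1.3°, so it is square to about 0.2°. The wrist force reading was about 10 N when I stopped the push.
- **Plain case:** it lies on its back with at least about 35 mm between it and the rail.
- **Jar, tape roll and pill tin:** they look unmoved in the last picture. A before/after picture comparison gave nearly the same small difference at all three (7.2 to 7.5 grey levels), which I took as a lighting change. I did not measure their positions again.

None of the checks failed or disagreed.

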